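Clear the decorating bench: pin on its stand, tools in the wash-up pan

TASK

Clear the bench for the next cake: lay the rolling pin level across its raised wooden stand, in both notches and with the two guide rings hanging outside the uprights, setting it down without letting it drop. Put the used icing smoother and the palette knife into the steel pan for washing up, completely inside it with nothing sticking out over the rim. Leave the stand and the pan standing upright, and leave the cake, the bottle and the jar where they are.

Things in the scene. Friction and masses are not known exactly. Their poses are not given: they have to be found in the camera images.
- pin: Small white plastic rolling pin for icing, 200 mm long, 28 mm in diameter, 110 to 220 g. Two fixed grey guide rings, 40 mm in diameter, sit 80 to 90 mm either side of the middle, so on the bench it lies (and can roll) on the rings with its axis 20 mm up. Origin at the centre of the pin, on its axis; x along the axis (both ends alike); y and z turn as it rolls
- stand: Loose wooden rolling-pin stand, about 1.2 kg: base 170 x 100 x 16 mm; two uprights 64 mm wide (y), 16 mm thick (x) and 100 mm high, their middles 55 mm either side of the origin along x (outer faces at 63 mm), joined only by a low stretcher (top at 46 mm). Each has a V notch in its top. Origin at the centre of the base's underside; x runs from notch to notch (the way the pin lies), z up
- stand_seat (a point): Where the middle of the pin's axis belongs: midway between the two uprights, 102 mm above the stand's underside. The V notches are open on top, 90 degrees, 36 mm wide and 18 mm deep; the bottom of the V is at y = 0, 82 mm up, so a 28 mm pin rests with its axis 102 mm up. Axes as the stand's
- pan: Loose rectangular stainless pan, open on top, about 0.7 kg, outside 270 mm (x) x 175 mm (y) x 65 mm high, walls and floor 4 mm thick. Origin at the centre of its underside, x along its length, z up
- smoother: White plastic icing smoother, like a small flat-iron, 80 to 150 g: sole plate 150 mm (x) x 75 mm (y) x 5 mm, corners rounded at the +x end; above it a grip bar 112 mm long along x, 22 mm wide (y), from 25 to 43 mm up, on two posts 42 mm either side of the middle. Lies on its sole. Origin at the centre of the sole's underside, z up
- smoother_grip (a point): Middle of the smoother's grip bar, 34 mm above its underside
- smoother_front (a point): Middle of the +x (round-cornered) end edge of the smoother's sole, 75 mm from the middle
- smoother_back (a point): Middle of the -x end edge of the smoother's sole, 75 mm from the middle
- knife: Cranked palette knife, 200 mm long, 50 to 95 g, lying flat: black handle 105 mm long, 22 mm wide (y), 20 mm high, from x = -100 to +5 mm; thin steel blade 26 mm wide and 3 mm thick, round-tipped, from x = +17 to +100 mm, at the level of the handle's underside. Origin at mid-length on the underside; x points from handle to blade tip, z up
- knife_grip (a point): Point in the middle of the knife's handle 22 mm behind mid-length (x = -22 mm, 10 mm above the underside), near its balance point: a good place to grip it across y
- knife_butt (a point): Free end of the knife's handle (x = -100 mm, 10 mm above the underside)
- knife_tip (a point): Tip of the knife's blade (x = +100 mm, 1.5 mm above the underside)
- cake: Bystander: finished white rectangular cake 170 x 140 x 70 mm on a 200 x 170 mm card, standing on a metal turntable 110 mm high, to the robot's right. Origin at the centre of the card's underside
- bottle: Bystander: grey squeeze bottle, 50 mm in diameter, 140 mm high, on the far side of the bench. Origin at the centre of its underside
- jar: Bystander: glass jar with white cap, 72 mm in diameter, 85 mm high, on the far side of the bench. Origin at the centre of its underside

How it is judged:
At the end, for the whole second after the job is handed in: Pin still in both notches: centre within 17 mm along and 6 mm across the stand's middle, axis 97-106 mm above its underside, within 0.06 rad of its x. Both ends of smoother and knife inside the pan walls, they and the grip bar below the 65 mm rim, at rest. Stand, pan upright (0.06 rad) (x of pin in the frame of stand between -0.017 and 0.017 m and y of pin in the frame of stand between -0.006 and 0.006 m and z of pin in the frame of stand between 0.097 and 0.106 m and angle between the x axis of pin and the x axis of stand, either way round below 0.06 rad and angle between each of stand, pan's own z axis and vertical below 0.06 rad and linear speed of each of pin, smoother, knife below 0.02 m/s and x of smoother_front in the frame of pan between -0.134 and 0.134 m and y of smoother_front in the frame of pan between -0.087 and 0.087 m and z of smoother_front in the frame of pan between 0 and 0.065 m and x of smoother_back in the frame of pan between -0.134 and 0.134 m and y of smoother_back in the frame of pan between -0.087 and 0.087 m and z of smoother_back in the frame of pan between 0 and 0.065 m and x of knife_butt in the frame of pan between -0.134 and 0.134 m and y of knife_butt in the frame of pan between -0.087 and 0.087 m and z of knife_butt in the frame of pan between 0 and 0.065 m and x of knife_tip in the frame of pan between -0.134 and 0.134 m and y of knife_tip in the frame of pan between -0.087 and 0.087 m and z of knife_tip in the frame of pan between 0 and 0.065 m and z of smoother_grip in the frame of pan below 0.065 m); the robot touches nothing.
It fails at once if the pin is dropped (moves faster than 0.5 m/s while the fingers do not touch it: a fall of about 13 mm) (linear speed of pin above 0.5 m/s and contact force between the fingers and pin below 0.1 N).
It fails at once if the cake, the bottle or the jar is moved by more than 25 mm (distance of any of cake, bottle, jar from where it was at the start of the episode above 0.025 m).
It also fails if it takes over 69 s, if anything falls off the work surface, if the arm or the gripper's body presses on something with over 40 N, if the wrist force passes 120 N, or if a joint passes its speed limit or range.

ROBOT

A 6-joint arm with a two-finger parallel gripper is mounted at the origin on the work surface. World frame = base frame: x ahead of the robot, y to its left, z up, the work surface at z = 0. Lengths are in m, angles in rad, forces in N, time in s.
With the tool pointing down it reaches from about 0.3 to 0.875 m from the base axis. Payload 4.2 kg.
Tool frame: the origin (TCP) lies on the centre line of the jaws, within the pads' length; the fingertips stand 22 mm ahead of it and the grasp point (between the pads) lies 3 mm ahead of it; z points along the fingers, y is the line along which they close (so a half turn about z gives the same grasp; the last joint's range is limited). The gripper opens to 85 mm and grips with 20 to 120 N. Pads are 22 mm wide; open, the fingers measure 114 mm over their backs; the gripper's body (76 mm by 85 mm) begins 54 mm behind the grasp point. The pads swing forward as they close: fully open they stand 13 mm farther back than shut.
Start: joints at [1.225, 0.32, 1.565, -0, 1.257, -0.02], TCP at [0.184, 0.545, 0.221] pointing down, gripper open.
Joint ranges: [-3.11, 3.11], [-0.84, 2.01], [0.21, 2.61], [-1.34, 4.49], [0.05, 2.63], [-2.56, 2.56]. Speed limits (rad/s): [2.57, 2.57, 3.14, 3.14, 3.14, 3.14].

INTERFACE

Orientations are given as a rotation vector (axis times angle).
In Python, from workcell import * gives the robot as it stands. The module is installed in compiled form; this text tells all that it offers.
- The arm moves only by the tool servo_tool, never from a script. Its arguments are lists of equal length, an entry for each row: "dp": the shift along the world's x, y, z in m, a list of three; "angular": the turn, a rotation vector about the world's x, y, z in rad, a list of three; "grip": the gripper's target within -1 to 1 (fully open at 1, half-way at 0, shut at -1). In form: {"dp": [[x, y, z], ...], "angular": [[wx, wy, wz], ...], "grip": [grip, ...]}. A call has 1 to 5 rows; each row is the pose to reach, as a shift and turn from the pose commanded when the call began; what a row does not reach only later rows make up. A row lasts 1/10 s, in which the tool goes at most 50 mm and 8.59 degrees, less where a joint would pass 70% of its speed; a pose out of reach is approached as far as the arm can. A call with a gripper value outside its range is refused whole. The fingers move at their own pace and stop on an object; "force" is the grip in N (left out, the last holds). Time passes only in rows, so rows that repeat a pose let the fingers close. It gives the time, the measured TCP pose, the force, the opening and the grip force at its end, in the units of the state.
- sense(): the state, without advancing time (a new reading comes with each control period).
- get_image(name): name is "scene" or "side" or "wrist"; returns the picture (400x640x3 uint8, blue, green, red); there is no depth.
- camera_model(name): a dict with "mtx" (3x3 intrinsics, pixels), "R" (3x3) and "t" (3): a world point X has camera coordinates R X + t. Camera axes: x right, y down, z forward; pixel columns grow to the right and rows downward; lengths in m; the calibration is good to about 2 mm. The wrist camera is an equidistant fisheye: a pixel r from the principal point sees the ray r / f radians off the axis. A picture is of the moment at which its call begins: read the wrist's pose just before it. camera_model takes no time and is no camera call; for the wrist camera it gives the pose at the moment of the call.
- sign_off(): hands the job in; it is judged then, once.
Trained networks look in the newest picture that a camera, given by its name, has taken for a name from the list of things; names that differ only in an ending like _2 or _b are one class to them, and where a whole thing is asked for, a point or a joint stands for the part that bears it (a point fixed in the world has none). Each returns a list of dicts, best first, with "score" (0 to 1); they miss things now and then, are a little off and sometimes report something else, mostly with a low value. They report only what shows in the picture. A call takes as long as a camera call.
- regions_of(camera, label): "mask" (400x640 bool, what is visible of it) and "bbox" ([left, top, right, bottom] in pixels, round what is visible of it).
- landmark_of(camera, label): "position" ([column, row] in pixels: a listed point, or the origin of a listed thing).
The state is a dict: "clock": time; "qpos": joint angles; "qd": joint speeds; "joint_torque": joint torques, N m; "eef_pos": TCP position; "tcp_rot": TCP orientation; "contact_force": force on the tool from outside, world axes, zero at the start; "wrist_torque": the same for the moment, N m; "opening": finger opening in m; "grasp_force": force on a finger pad.
Only numpy, scipy, OpenCV 4.12 (cv2) and the standard library are available. Lean on these libraries where they do the work, as an engineer would, in place of code of your own. Each camera call takes 0.05 s, during which the arm holds its last target. There are 200 camera calls.

## Working session

There is one attempt and no reset: what is moved stays moved. The work goes in short steps, Python scripts to look and compute and a tool call to move; the robot and the scene stay as the last step left them, time stands still between calls to the robot, and variables do not carry over. Pictures are saved under pics/ and viewed, at most 10 in all, crops included, and the job is handed in when it is done.

Besides the shell and the picture viewer there is one more tool, called after "Request:" as name(argument=value, ...) on one line, values as JSON. servo_tool: Moves the arm, as the interface text tells. Its arguments: {"type":"object","properties":{"dp":{"type":"array"},"angular":{"type":"array"},"grip":{"type":"array"},"force":{"type":"number"}},"required":["dp","angular","grip"]}

```bash
mkdir -p pics; cat > h.py <<'E'
from workcell import *
import numpy as np, cv2
def ray(cam,px,m=None):
    m=m or camera_model(cam); K=np.array(m["mtx"]);R=np.array(m["R"]);t=np.array(m["t"]).ravel()
    v=np.array([(px[0]-K[0,2])/K[0,0],(px[1]-K[1,2])/K[1,1]])
    if cam=="wrist":
        th=np.linalg.norm(v); d=np.r_[v/max(th,1e-9)*np.sin(th),np.cos(th)]
    else: d=np.r_[v,1]
    return -R.T@t, R.T@d
def onplane(cam,px,z,m=None):
    o,d=ray(cam,px,m); return o+d*(z-o[2])/d[2]
E
python3 - <<'E'
from h import *
a=get_image("scene");b=get_image("side")
cv2.imwrite("pics/scene.png",a);cv2.imwrite("pics/side.png",b)
H=dict(pin=.02,stand=0,stand_seat=.102,pan=0,smoother=0,smoother_grip=.034,smoother_front=0.003,smoother_back=0.003,knife=0,knife_grip=.01,knife_butt=.01,knife_tip=.0015,cake=.11,bottle=0,jar=0)
for c in("scene","side"):
    print(c,camera_model(c)["t"],ray(c,(320,200))[0].round(2))
    for k,z in H.items():
        for r in landmark_of(c,k)[:1]:
            print(k,round(r["score"],2),np.round(r["position"]),onplane(c,r["position"],z).round(3))
print(sense())
E
```

```text
scene [-0.08429018 -0.45933684  1.78336718] [ 1.27 -0.48  1.25]
pin 0.78 [339. 160.] [ 0.462 -0.009  0.02 ]
stand 0.74 [420. 141.] [0.483 0.283 0.   ]
stand_seat 0.97 [430. 121.] [0.49  0.291 0.102]
pan 0.79 [266. 193.] [ 0.475 -0.268  0.   ]
smoother 0.57 [380. 220.] [0.7   0.014 0.   ]
smoother_grip 0.68 [336. 193.] [ 0.579 -0.076  0.034]
smoother_front 0.69 [401. 216.] [0.714 0.077 0.003]
smoother_back 0.8 [356. 225.] [ 0.688 -0.061  0.003]
knife 0.8 [346. 190.] [ 0.561 -0.032  0.   ]
knife_grip 0.63 [337. 189.] [ 0.554 -0.059  0.01 ]
knife_tip 0.94 [372. 181.] [0.564 0.058 0.002]
cake 0.8 [149. 216.] [ 0.487 -0.605  0.11 ]
bottle 0.95 [314. 267.] [ 0.762 -0.232  0.   ]
jar 0.64 [448. 214.] [0.764 0.211 0.   ]
side [-0.57761437 -0.00756679  1.35093539] [ 0.53 -1.09  0.83]
pin 0.62 [292. 114.] [0.485 0.466 0.02 ]
stand 0.71 [293. 144.] [0.491 0.274 0.   ]
stand_seat 0.74 [290. 116.] [0.486 0.294 0.102]
pan 0.68 [289. 257.] [ 0.484 -0.276  0.   ]
smoother 0.77 [361. 184.] [0.703 0.029 0.   ]
smoother_grip 0.66 [360. 177.] [0.698 0.018 0.034]
smoother_front 0.88 [360. 171.] [0.708 0.
[... 372 characters left out ...]
 [0.744 0.23  0.   ]
{'clock': 1.6, 'qpos': array([ 1.22496057e+00,  3.19607063e-01,  1.56446551e+00, -1.62636991e-05,
        1.25736199e+00, -2.00145527e-02]), 'qd': array([-0.00097915, -0.00167384,  0.00190557,  0.00042264,  0.00163831,
        0.00159571]), 'joint_torque': array([ 1.69198080e-03, -4.15409160e+01, -2.34422690e+01,  6.46106059e-05,
        1.83203547e-04,  1.25201848e-05]), 'eef_pos': array([0.18407714, 0.54478622, 0.2211473 ]), 'tcp_rot': array([5.09523011e-01, 3.09995393e+00, 2.39768083e-04]), 'contact_force': array([ 0.21697828, -0.02287495,  0.13600579]), 'wrist_torque': array([-0.04368209, -0.05847681, -0.04298749]), 'grasp_force': 0.0, 'opening': 0.08549493539271609}
```

View pics/scene.png

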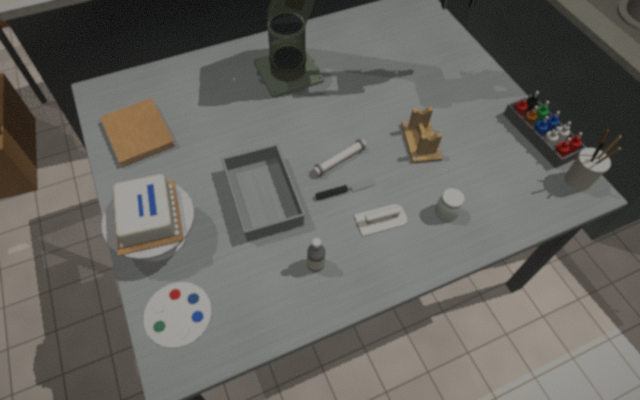

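View pics/side.png

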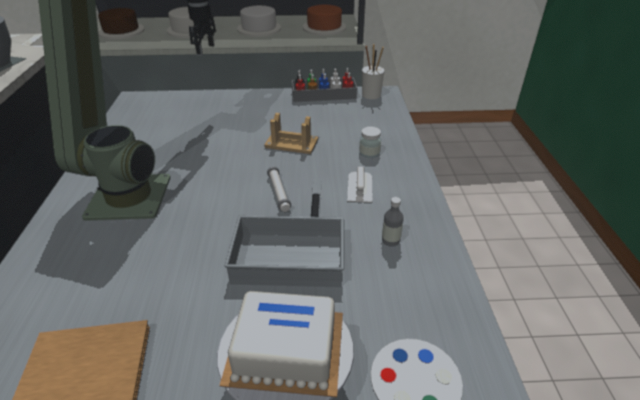

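Scene: pin runs (320,170)-(365,146), stand at (420,140) with uprights along world x, pan (263,192), knife (317,194)-(373,184), smoother (380,219). The networks agree except the scene smoother_grip, smoother and pan roughly along y / x as seen. Moving up for a wrist view.

Request:
servo_tool(dp=[[0.024, -0.04, 0.013], [0.048, -0.08, 0.026], [0.072, -0.12, 0.04], [0.096, -0.16, 0.052], [0.12, -0.2, 0.065]], angular=[[0, 0, 0], [0, 0, 0], [0, 0, 0], [0, 0, 0], [0, 0, 0]], grip=[1, 1, 1, 1, 1])

```text
clock: 2.1
eef_pos: [0.3046, 0.3431, 0.2867]
tcp_rot: [0.508, 3.1, 0.001]
contact_force: [1.1, 0.1, 0.1]
opening: 0.0852
grasp_force: 0.0
```

Request:
servo_tool(dp=[[0.024, -0.04, 0.013], [0.048, -0.08, 0.026], [0.072, -0.12, 0.04], [0.096, -0.16, 0.052], [0.12, -0.2, 0.065]], angular=[[0, 0, 0], [0, 0, 0], [0, 0, 0], [0, 0, 0], [0, 0, 0]], grip=[1, 1, 1, 1, 1])

```text
clock: 2.6
eef_pos: [0.4245, 0.143, 0.3519]
tcp_rot: [0.509, 3.099, 0.001]
contact_force: [0.9, 0.6, -0.1]
opening: 0.085
grasp_force: 0.0
```

```bash
cat >> h.py <<'E'
from scipy.spatial.transform import Rotation as Ro
def rect(cam,label,z,m=None):
    r=regions_of(cam,label)
    if not r: return None
    c,_=cv2.findContours(r[0]["mask"].astype(np.uint8),cv2.RETR_EXTERNAL,cv2.CHAIN_APPROX_NONE)
    c=max(c,key=cv2.contourArea)[:,0,:]
    P=np.array([onplane(cam,p,z,m)[:2] for p in c],np.float32)
    (ctr,wh,a)=cv2.minAreaRect(P*1000)
    if wh[0]<wh[1]: a+=90
    a=(a+90)%180-90
    return round(r[0]["score"],2),np.round(ctr,0),np.round(wh,0),"long-axis deg",round(a,1)
def tool():
    s=sense(); R=Ro.from_rotvec(s["tcp_rot"]).as_matrix()
    print("clk %.2f"%s["clock"],"tcp",s["eef_pos"].round(4),"z",R[:,2].round(3),"yaw y-axis deg",round(np.degrees(np.arctan2(R[1,1],R[0,1])),1),"q",s["qpos"].round(2),"F",s["contact_force"].round(1),"open",round(s["opening"],4),"gf",round(s["grasp_force"],1))
    return s
def look(points,rects=(),save=None,n=1):
    tool(); m=camera_model("wrist"); im=get_image("wrist")
    if save: cv2.imwrite(save,im)
    for k,z in points.items():
        for r in landmark_of("wrist",k)[:n]:
            print(k,round(r["score"],2),np.round(r["position"]),onplane("wrist",r["position"],z,m).round(4))
    for k,z in dict(rects).items(): print(k,rect("wrist",k,z,m))
E
python3 - <<'E'
from h import *
look(dict(pin=.02,stand=0,stand_seat=.102,knife=0,knife_grip=.01,knife_butt=.01,knife_tip=.0015,smoother_grip=.034,smoother_front=.003,smoother_back=.003,pan=0),dict(pin=.02,stand=.0,knife=.005,pan=.065),"pics/w1.png")
E
```

```text
clk 2.60 tcp [0.4245 0.143  0.3519] z [ 0.001  0.    -1.   ] yaw y-axis deg 71.3 q [ 0.3   0.06  1.58  0.    1.51 -0.95] F [ 0.9  0.6 -0.1] open 0.085 gf 0.0
pin 0.89 [236. 201.] [ 0.4511 -0.0044  0.02  ]
stand 0.57 [403. 164.] [0.4851 0.2795 0.    ]
stand_seat 0.89 [428. 179.] [0.4904 0.2863 0.102 ]
knife 0.91 [247. 258.] [ 0.5623 -0.0355  0.    ]
knife_grip 0.77 [235. 258.] [ 0.5522 -0.0541  0.01  ]
knife_butt 0.43 [334. 302.] [0.7002 0.0884 0.01  ]
knife_tip 0.65 [296. 250.] [0.5754 0.0572 0.0015]
smoother_grip 0.87 [296. 319.] [0.6998 0.0123 0.034 ]
smoother_front 0.94 [333. 303.] [0.7066 0.0856 0.003 ]
smoother_back 0.88 [265. 315.] [ 0.6943 -0.0553  0.003 ]
pan 0.64 [129. 254.] [ 0.4848 -0.2873  0.    ]
pin (0.8, array([452.,  -5.]), array([ 40., 210.]), 'long-axis deg', -76.2)
stand (0.67, array([499., 291.]), array([125., 186.]), 'long-axis deg', -16.9)
knife (0.85, array([566.,  -6.]), array([143.,  29.]), 'long-axis deg', 87.4)
pan (0.7, array([ 459., -259.]), array([230., 225.]), 'long-axis deg', 85.3)
```

View pics/w1.png

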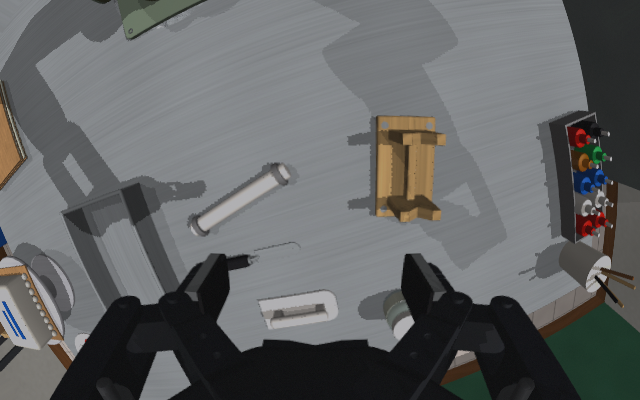

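Wrist view: pin ends (197,225),(283,174); stand base left edge (377,116)-(376,216), uprights near (418,138) and (415,212); knife handle partly behind finger at (240,262); smoother (300,310).

```bash
python3 - <<'E'
from h import *
m=camera_model("wrist");f=lambda p,z:onplane("wrist",p,z,m).round(4)
a,b,c=f((377,116),.016),f((376,216),.016),f((435,117),.016)
print(a,b,c,np.linalg.norm(b-a),np.linalg.norm(c-a),"stand x deg",np.degrees(np.arctan2(*(b-a)[1::-1])))
print("ctr",(b+c)/2)
for p in((390,133),(445,140),(392,220),(440,210)): print(p,f(p,.1))
p,q=f((197,225),.02),f((283,174),.02); print(p,q,np.degrees(np.arctan2(*(q-p)[1::-1])))
im=cv2.imread("pics/w1.png")
cv2.imwrite("pics/w1c.png",cv2.resize(im[95:235,355:465],None,fx=4,fy=4,interpolation=cv2.INTER_CUBIC))
E
```

```text
[0.3922 0.2587 0.016 ] [0.5513 0.2109 0.016 ] [0.4202 0.3531 0.016 ] 0.16612540443893584 0.09846501916924613 stand x deg -16.72236868249538
ctr [0.48575 0.282   0.016  ]
(390, 133) [0.4124 0.2534 0.1   ]
(445, 140) [0.4435 0.3275 0.1   ]
(392, 220) [0.531  0.2241 0.1   ]
(440, 210) [0.5403 0.2973 0.1   ]
[ 0.4676 -0.0887  0.02  ] [0.4333 0.088  0.02  ] 100.98531396720878
```

View pics/w1c.png

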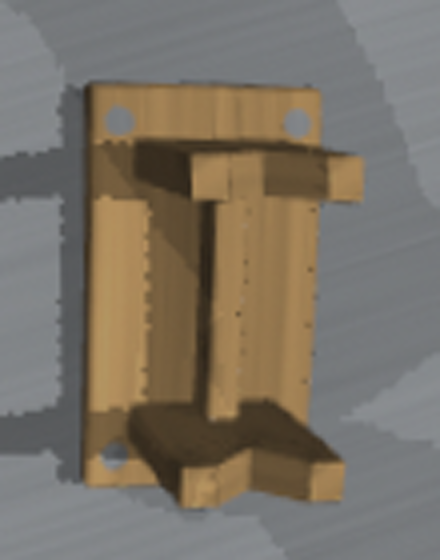

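Crop shows both upright tops: upper one spanning (403..445.5, 134..145), lower one (400.7..440.5, 212..220) in full-image pixels; V middle between.

```bash
python3 - <<'E'
from h import *
m=camera_model("wrist");f=lambda p,z:onplane("wrist",p,z,m)
A=[f(p,.1) for p in((403,139.5),(445.5,139.5),(400.7,217),(440.5,215.3))]
u,l=(A[0]+A[1])/2,(A[2]+A[3])/2
print(np.linalg.norm(A[0]-A[1]),np.linalg.norm(A[2]-A[3]),u,l,np.linalg.norm(u-l),(u+l)/2,np.degrees(np.arctan2(*(l-u)[1::-1])))
E
```

```text
0.06252943580737026 0.061795037348182764 [0.43449166 0.29832182 0.1       ] [0.53974392 0.26695989 0.1       ] 0.10982535468027373 [0.48711779 0.28264085 0.1       ] -16.592435864527026
```

Request:
servo_tool(dp=[[0.004, -0.018, -0.027], [0.007, -0.037, -0.055], [0.01, -0.055, -0.082], [0.014, -0.074, -0.11]], angular=[[0, 0, -0.127], [0, 0, -0.254], [0, 0, -0.382], [0, 0, -0.509]], grip=[1, 1, 1, 1])

```text
clock: 3.8
eef_pos: [0.4381, 0.0702, 0.2403]
tcp_rot: [1.28, 2.868, 0.001]
contact_force: [0.8, 0.5, -0.4]
opening: 0.0854
grasp_force: 0.0
```

Request:
servo_tool(dp=[[0.004, -0.018, -0.027], [0.007, -0.037, -0.055], [0.01, -0.055, -0.082], [0.014, -0.074, -0.11], [0.014, -0.074, -0.11]], angular=[[0, 0, -0.127], [0, 0, -0.254], [0, 0, -0.382], [0, 0, -0.509], [0, 0, -0.509]], grip=[1, 1, 1, 1, 1])

```text
clock: 4.3
eef_pos: [0.4499, -0.0046, 0.1281]
tcp_rot: [-1.956, -2.452, 0.007]
contact_force: [-0.4, 0.4, 0.5]
opening: 0.0853
grasp_force: 0.0
```

```bash
python3 - <<'E'
from h import *
look(dict(pin=.02,knife=0,knife_grip=.01,knife_butt=.01,knife_tip=.0015),dict(pin=.02,knife=.005),"pics/w2.png")
E
```

```text
clk 4.30 tcp [ 0.4499 -0.0046  0.1281] z [-0.007 -0.    -1.   ] yaw y-axis deg 12.8 q [-0.04  0.22  1.97 -0.    0.96 -0.26] F [-0.4  0.4  0.5] open 0.0853 gf 0.0
pin 0.68 [317. 194.] [ 0.4521 -0.0023  0.02  ]
knife 0.84 [412. 243.] [ 0.5591 -0.036   0.    ]
knife_grip 0.67 [406. 264.] [ 0.5565 -0.0561  0.01  ]
knife_tip 0.83 [454. 150.] [0.5713 0.0663 0.0015]
pin (0.77, array([452.,  -5.]), array([ 39., 207.]), 'long-axis deg', -76.9)
knife (0.67, array([563., -39.]), array([208.,  30.]), 'long-axis deg', 87.9)
```

View pics/w2.png

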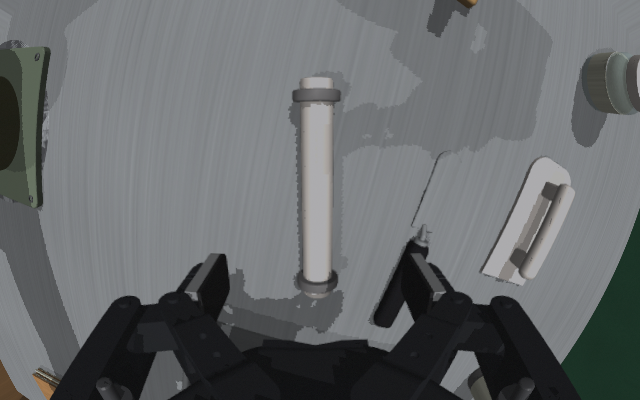

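Pin vertical in view, (317,80)-(317,292), centred between the fingers. Descend and grip.

Request:
servo_tool(dp=[[0, 0, -0.04], [0, 0, -0.075], [0, 0, -0.095], [0, 0, -0.105], [0, 0, -0.105]], angular=[[0, 0, 0], [0, 0, 0], [0, 0, 0], [0, 0, 0], [0, 0, 0]], grip=[1, 1, 1, 1, 0], force=40)

```text
clock: 5.2
eef_pos: [0.4517, -0.003, 0.0256]
tcp_rot: [-1.954, -2.458, 0.001]
contact_force: [-0.8, 0.3, -0.1]
opening: 0.0733
grasp_force: 0.0
```

Request:
servo_tool(dp=[[0, 0, 0], [0, 0, 0], [0, 0, 0], [0, 0, 0], [0, 0, 0]], angular=[[0, 0, 0], [0, 0, 0], [0, 0, 0], [0, 0, 0], [0, 0, 0]], grip=[-1, -1, -1, -1, -1])

```text
clock: 5.7
eef_pos: [0.4523, -0.0033, 0.0265]
tcp_rot: [1.955, 2.458, 0.001]
contact_force: [-0.1, 0.3, -0.9]
opening: 0.0001
grasp_force: 0.0
```

```bash
python3 - <<'E'
from h import *
look(dict(pin=.02),dict(pin=.02),"pics/w3.png")
for c in("scene","side"):
    get_image(c)
    for r in landmark_of(c,"pin")[:1]: print(c,r["score"],r["position"],onplane(c,r["position"],.02))
E
```

```text
clk 5.70 tcp [ 0.4523 -0.0033  0.0265] z [ 0.001 -0.    -1.   ] yaw y-axis deg 13.0 q [-0.03  0.36  2.1   0.    0.68 -0.26] F [-0.1  0.3 -0.9] open 0.0001 gf 0.0
pin 0.76 [313. 244.] [ 0.4522 -0.0028  0.02  ]
pin (0.9, array([442.,  45.]), array([ 40., 108.]), 'long-axis deg', -74.0)
scene 0.69 [341.2, 157.7] [4.55675810e-01 3.29280165e-04 2.00000000e-02]
side 0.86 [280.4, 188.8] [ 0.4551257  -0.00977259  0.02      ]
```

View pics/w3.png

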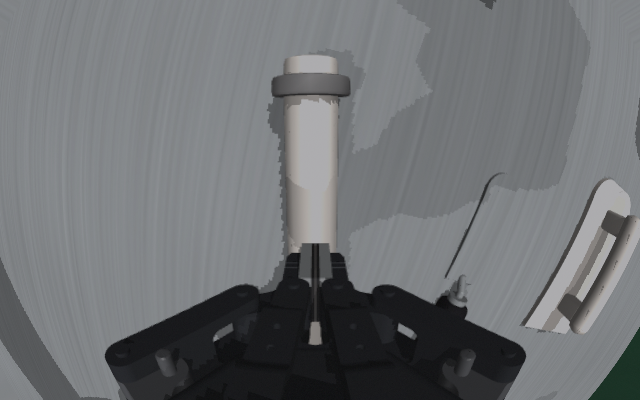

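```bash
python3 - <<'E'
from h import *
m=camera_model("wrist");K,R,t=[np.array(m[k]) for k in("mtx","R","t")]
print("cam",-R.T@t.ravel(), "fwd",R[2])
for z in(.0045,.012,.02,.034,.05,.07):
    c=R@np.array([.4523,-.0033,z])+t.ravel(); th=np.arctan2(np.hypot(*c[:2]),c[2]); u=c[:2]/np.hypot(*c[:2])*th
    print(z,u*[K[0,0],K[1,1]]+K[:2,2])
for p in((272,86),(350,86),(284,150),(338,150),(287,210),(337,210)): print(p,onplane("wrist",p,.02,m).round(4))
s=sense();print(s["joint_torque"].round(1),s["wrist_torque"].round(2))
im=cv2.imread("pics/w3.png");cv2.imwrite("pics/w3c.png",cv2.resize(im[220:360,240:390],None,fx=4,fy=4,interpolation=cv2.INTER_CUBIC))
E
```

```text
cam [0.43674933 0.06837204 0.17821616] fwd [ 0.0656699  -0.28251569 -0.9570122 ]
0.0045 [313.21271559 234.70473921]
0.012 [313.15095502 239.67731206]
0.02 [313.08000524 245.41262408]
0.034 [312.94145053 256.68476647]
0.05 [312.75634625 271.89672929]
0.07 [312.47411096 295.44376126]
(272, 86) [0.4128 0.0763 0.02  ]
(350, 86) [0.451  0.0851 0.02  ]
(284, 150) [0.4258 0.0454 0.02  ]
(338, 150) [0.4528 0.0516 0.02  ]
(287, 210) [0.4339 0.014  0.02  ]
(337, 210) [0.4602 0.02   0.02  ]
[ -0.  -35.  -14.7  -0.    0.   -0. ] [ 0.01 -0.   -0.  ]
```

View pics/w3c.png

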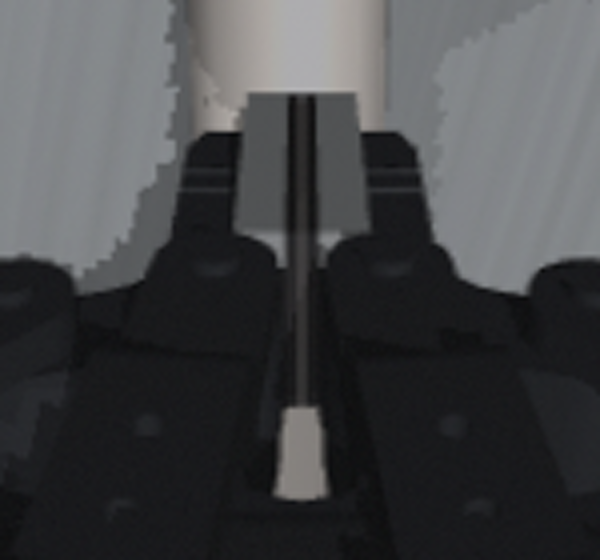

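```bash
python3 - <<'E'
from h import *
m=camera_model("wrist");K,R,t=[np.array(m[k]) for k in("mtx","R","t")]
T=np.array([.4523,-.0033,0]);n=np.array([-.225,.974,0])
def pr(X):
    c=R@X+t.ravel(); th=np.arctan2(np.hypot(*c[:2]),c[2]); return (c[:2]/np.hypot(*c[:2])*th*[K[0,0],K[1,1]]+K[:2,2]).round(1)
for z in(.0045,.01,.02,.03,.035,.04,.045,.05,.06):print(z,"near edge",pr(T+.011*n+[0,0,z]),"far",pr(T-.011*n+[0,0,z]))
E
```

```text
0.0045 near edge [313.2 217.7] far [313.2 251. ]
0.01 near edge [313.1 220.9] far [313.2 254.9]
0.02 near edge [313.  227.2] far [313.1 262.7]
0.03 near edge [312.9 234.3] far [313.  271.2]
0.035 near edge [312.9 238.1] far [313.  275.8]
0.04 near edge [312.8 242.2] far [312.9 280.7]
0.045 near edge [312.8 246.5] far [312.9 285.8]
0.05 near edge [312.7 251.1] far [312.8 291.2]
0.06 near edge [312.5 261.3] far [312.7 302.9]
```

```bash
python3 - <<'E'
from h import *
m=camera_model("wrist");K,R,t=[np.array(m[k]) for k in("mtx","R","t")]
s=sense();Rt=Ro.from_rotvec(s["tcp_rot"]).as_matrix();T=s["eef_pos"]
print(K.round(1).tolist())
print("cam in tool",Rt.T@(-R.T@t.ravel()-T),"fwd in tool",Rt.T@R[2])
def pr(p):
    c=R@(T+Rt@np.array(p))+t.ravel(); th=np.arctan2(np.hypot(*c[:2]),c[2]); return (c[:2]/np.hypot(*c[:2])*th*[K[0,0],K[1,1]]+K[:2,2]).round(1)
for z in(.022,.01,0,-.01,-.02,-.03):
  print(z,[pr((x,y,z)) for x in(.011,-.011) for y in(.0425,.0)])
E
```

```text
[[309.7, 0.0, 314.9], [0.0, 309.7, 202.1], [0.0, 0.0, 1.0]]
cam in tool [ 0.0732155   0.00125486 -0.15212212] fwd in tool [-2.90076581e-01  4.45495186e-04  9.57003333e-01]
0.022 [array([382.8, 217. ]), array([312.7, 217.3]), array([380.1, 249.8]), array([312.8, 250.5])]
0.01 [array([387.1, 224.1]), array([312.6, 224.5]), array([384. , 258.4]), array([312.7, 259.4])]
0 [array([391.1, 230.6]), array([312.4, 231.2]), array([387.5, 266.4]), array([312.6, 267.6])]
-0.01 [array([395.5, 237.9]), array([312.3, 238.8]), array([391.3, 275.1]), array([312.4, 276.7])]
-0.02 [array([400.4, 246.1]), array([312.1, 247.3]), array([395.5, 284.8]), array([312.3, 286.7])]
-0.03 [array([405.8, 255.3]), array([312. , 256.9]), array([400.1, 295.6]), array([312.2, 298. ])]
```

The shut fingers sit above the pin: by image the tips lie about 15 mm behind the reported TCP (open: 29 mm), i.e. ~37 mm shorter than stated. The pin is undisturbed. Open, lower in checked steps.

Request:
servo_tool(dp=[[0, 0, 0], [0, 0, 0], [0, 0, 0], [0, 0, 0], [0, 0, 0]], angular=[[0, 0, 0], [0, 0, 0], [0, 0, 0], [0, 0, 0], [0, 0, 0]], grip=[1, 1, 1, 1, 1])

```text
clock: 6.55
eef_pos: [0.452, -0.0032, 0.0261]
tcp_rot: [1.956, 2.459, 0.0]
contact_force: [-0.1, -0.8, -0.6]
opening: 0.0725
grasp_force: 0.0
```

Request:
servo_tool(dp=[[0, 0, 0], [0, 0, -0.008], [0, 0, -0.016], [0, 0, -0.022], [0, 0, -0.022]], angular=[[0, 0, 0], [0, 0, 0], [0, 0, 0], [0, 0, 0], [0, 0, 0]], grip=[1, 1, 1, 1, 1])

```text
clock: 7.05
eef_pos: [0.4511, -0.0032, 0.0029]
tcp_rot: [-1.954, -2.457, 0.002]
contact_force: [-0.3, 0.7, 0.0]
opening: 0.0852
grasp_force: 0.0
```

Request:
servo_tool(dp=[[0, 0, -0.004], [0, 0, -0.008], [0, 0, -0.012], [0, 0, -0.012]], angular=[[0, 0, 0], [0, 0, 0], [0, 0, 0], [0, 0, 0]], grip=[1, 1, 1, 1])

```text
clock: 7.45
eef_pos: [0.4517, -0.0032, -0.0084]
tcp_rot: [-1.955, -2.458, 0.001]
contact_force: [0.4, -0.3, 0.9]
opening: 0.0853
grasp_force: 0.0
```

Request:
servo_tool(dp=[[0, 0, 0], [0, 0, 0], [0, 0, 0], [0, 0, 0], [0, 0, 0]], angular=[[0, 0, 0], [0, 0, 0], [0, 0, 0], [0, 0, 0], [0, 0, 0]], grip=[-0.2, -0.5, -1, -1, -1], force=40)

```text
clock: 7.95
eef_pos: [0.452, -0.0033, -0.0077]
tcp_rot: [1.955, 2.459, 0.0]
contact_force: [-0.4, -0.2, 2.7]
opening: 0.0265
grasp_force: 39.2
```

Gripped (26.5 mm, 39 N). Lift, then carry over the stand while turning +60°.

Request:
servo_tool(dp=[[0, 0, 0.015], [0, 0, 0.045], [0, 0, 0.085], [0, 0, 0.125], [0, 0, 0.15]], angular=[[0, 0, 0], [0, 0, 0], [0, 0, 0], [0, 0, 0], [0, 0, 0]], grip=[-1, -1, -1, -1, -1])

```text
clock: 8.45
eef_pos: [0.4529, -0.0033, 0.1447]
tcp_rot: [1.954, 2.456, 0.003]
contact_force: [0.4, 0.9, -1.1]
opening: 0.0267
grasp_force: 39.8
```

Request:
servo_tool(dp=[[0.003, 0.028, 0], [0.007, 0.056, 0], [0.011, 0.085, 0], [0.014, 0.114, 0], [0.018, 0.143, 0]], angular=[[0, 0, 0.105], [0, 0, 0.211], [0, 0, 0.316], [0, 0, 0.422], [0, 0, 0.527]], grip=[-1, -1, -1, -1, -1])

```text
clock: 8.95
eef_pos: [0.4696, 0.1408, 0.1418]
tcp_rot: [-1.241, -2.885, 0.001]
contact_force: [0.1, 0.7, -2.6]
opening: 0.0266
grasp_force: 39.8
```

Request:
servo_tool(dp=[[0.003, 0.028, 0], [0.007, 0.056, 0], [0.011, 0.085, 0], [0.014, 0.114, 0], [0.0175, 0.143, 0]], angular=[[0, 0, 0.105], [0, 0, 0.211], [0, 0, 0.316], [0, 0, 0.422], [0, 0, 0.527]], grip=[-1, -1, -1, -1, -1])

```text
clock: 9.45
eef_pos: [0.4871, 0.2837, 0.1416]
tcp_rot: [-0.446, -3.109, 0.001]
contact_force: [0.3, 0.3, -1.0]
opening: 0.0267
grasp_force: 39.8
```

Request:
servo_tool(dp=[[0, 0, 0], [0, 0, 0], [0, 0, 0]], angular=[[0, 0, 0], [0, 0, 0], [0, 0, 0]], grip=[-1, -1, -1])

```text
clock: 9.75
eef_pos: [0.487, 0.2819, 0.1417]
tcp_rot: [-0.455, -3.107, 0.002]
contact_force: [0.3, -0.2, -1.8]
opening: 0.0271
grasp_force: 39.9
```

```bash
python3 - <<'E'
from h import *
s=tool()
look(dict(pin=s["eef_pos"][2]+.028,stand_seat=.102),dict(pin=s["eef_pos"][2]+.028),"pics/w4.png")
E
```

```text
clk 9.75 tcp [0.487  0.2819 0.1417] z [-0.001 -0.001 -1.   ] yaw y-axis deg 73.3 q [ 0.5   0.36  1.71 -0.    1.07 -0.78] F [ 0.3 -0.2 -1.8] open 0.0271 gf 39.9
clk 9.75 tcp [0.487  0.2819 0.1417] z [-0.001 -0.001 -1.   ] yaw y-axis deg 73.3 q [ 0.5   0.36  1.71 -0.    1.07 -0.78] F [ 0.3 -0.2 -1.8] open 0.0271 gf 39.9
pin 0.83 [312. 272.] [0.4853 0.281  0.1697]
pin None
```

View pics/w4.png

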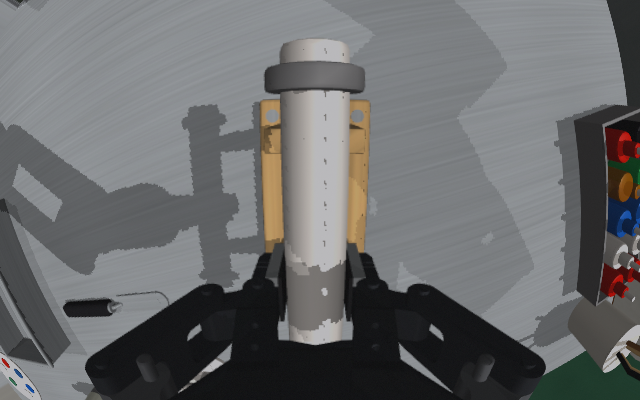

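Pin centred over the stand: base edges at columns 262 and 369, pin at 315, ring beyond the upright. Lower.

Request:
servo_tool(dp=[[0, 0, -0.02], [0, 0, -0.04], [0, 0, -0.055], [0, 0, -0.061], [0, 0, -0.061]], angular=[[0, 0, 0], [0, 0, 0], [0, 0, 0], [0, 0, 0], [0, 0, 0]], grip=[-1, -1, -1, -1, -1])

```text
clock: 10.45
eef_pos: [0.4872, 0.2822, 0.0805]
tcp_rot: [-0.454, -3.107, 0.001]
contact_force: [-0.5, 1.1, -3.1]
opening: 0.0269
grasp_force: 39.9
```

Request:
servo_tool(dp=[[0, 0, -0.002], [0, 0, -0.004], [0, 0, -0.006], [0, 0, -0.006]], angular=[[0, 0, 0], [0, 0, 0], [0, 0, 0], [0, 0, 0]], grip=[-1, -1, -1, -1])

```text
clock: 10.85
eef_pos: [0.488, 0.2828, 0.0761]
tcp_rot: [0.453, 3.107, 0.001]
contact_force: [-0.1, -1.5, 3.1]
opening: 0.0264
grasp_force: 40.3
```

Request:
servo_tool(dp=[[0, 0, -0.001], [0, 0, -0.001], [0, 0, -0.002], [0, 0, -0.002]], angular=[[0, 0, 0], [0, 0, 0], [0, 0, 0], [0, 0, 0]], grip=[-1, -1, -1, -1])

```text
clock: 11.25
eef_pos: [0.4881, 0.2828, 0.0759]
tcp_rot: [0.453, 3.107, 0.002]
contact_force: [-3.5, -2.9, 14.8]
opening: 0.0266
grasp_force: 41.5
```

```bash
python3 - <<'E'
from h import *
tool()
E
```

```text
clk 11.25 tcp [0.4881 0.2828 0.0759] z [ 0.002  0.001 -1.   ] yaw y-axis deg 73.4 q [ 0.5   0.43  1.79 -0.    0.91 -0.78] F [-3.5 -2.9 14.8] open 0.0266 gf 41.5
```

Seated (15 N reaction, no further travel). Release gently.

Request:
servo_tool(dp=[[0, 0, 0.001], [0, 0, 0.001], [0, 0, 0.001], [0, 0, 0.001], [0, 0, 0.001]], angular=[[0, 0, 0], [0, 0, 0], [0, 0, 0], [0, 0, 0], [0, 0, 0]], grip=[-0.4, -0.3, -0.2, 0, 0.5], force=20)

```text
clock: 11.75
eef_pos: [0.4875, 0.2829, 0.0739]
tcp_rot: [-0.454, -3.108, -0.0]
contact_force: [0.5, -1.3, -0.1]
opening: 0.0557
grasp_force: 0.0
```

Request:
servo_tool(dp=[[0, 0, 0], [0, 0, 0], [0, 0, 0.03], [0, 0, 0.08], [0, 0, 0.13]], angular=[[0, 0, 0], [0, 0, 0], [0, 0, 0], [0, 0, 0], [0, 0, 0]], grip=[1, 1, 1, 1, 1])

```text
clock: 12.25
eef_pos: [0.487, 0.2825, 0.2049]
tcp_rot: [-0.453, -3.107, 0.002]
contact_force: [2.1, 0.8, 0.4]
opening: 0.0854
grasp_force: 0.0
```

Request:
servo_tool(dp=[[0, 0, 0.04], [0, 0, 0.08], [0, 0, 0.08], [0, 0, 0.08]], angular=[[0, 0, 0], [0, 0, 0], [0, 0, 0], [0, 0, 0]], grip=[1, 1, 1, 1])

```text
clock: 12.65
eef_pos: [0.4876, 0.2828, 0.2848]
tcp_rot: [0.453, 3.107, 0.002]
contact_force: [-1.3, -0.6, -0.6]
opening: 0.0854
grasp_force: 0.0
```

```bash
python3 - <<'E'
from h import *
look(dict(pin=.102,stand_seat=.102,stand=0),dict(pin=.102),"pics/w5.png")
E
```

```text
clk 12.65 tcp [0.4876 0.2828 0.2848] z [ 0.002  0.001 -1.   ] yaw y-axis deg 73.4 q [ 0.51  0.27  1.48  0.    1.39 -0.78] F [-1.3 -0.6 -0.6] open 0.0854 gf 0.0
pin 0.9 [313. 176.] [0.4859 0.2811 0.102 ]
stand_seat 0.94 [315. 176.] [0.4874 0.2831 0.102 ]
stand 0.64 [ 55. 245.] [ 0.4796 -0.2812  0.    ]
pin (0.63, array([490., 280.]), array([ 38., 206.]), 'long-axis deg', -16.7)
```

View pics/w5.png

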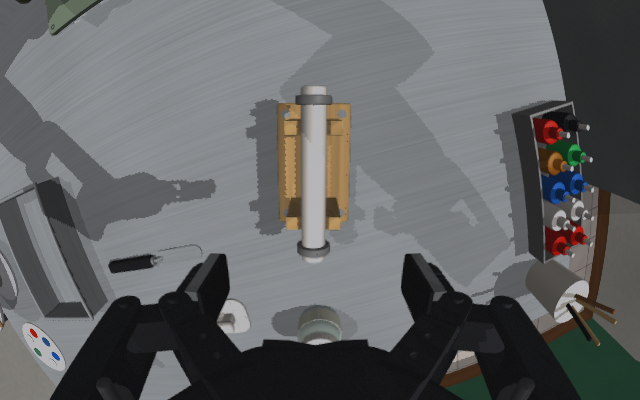

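Pin lies in both notches, rings outside the uprights (rings at (314,98),(314,248)); measured centre within 2 mm, angle -16.7° as the stand. Now to the smoother.

Request:
servo_tool(dp=[[0.021, -0.027, 0], [0.042, -0.054, 0], [0.064, -0.08, -0.01], [0.085, -0.107, -0.02], [0.106, -0.134, -0.03]], angular=[[0, 0, -0.137], [0, 0, -0.274], [0, 0, -0.41], [0, 0, -0.547], [0, 0, -0.684]], grip=[1, 1, 1, 1, 1])

```text
clock: 13.4
eef_pos: [0.594, 0.1476, 0.2527]
tcp_rot: [-1.477, -2.771, 0.002]
contact_force: [1.0, -0.7, 1.0]
opening: 0.086
grasp_force: 0.0
```

Request:
servo_tool(dp=[[0.021, -0.027, -0.01], [0.042, -0.054, -0.02], [0.064, -0.08, -0.03], [0.085, -0.107, -0.04], [0.106, -0.134, -0.04]], angular=[[0, 0, -0.137], [0, 0, -0.274], [0, 0, -0.41], [0, 0, -0.547], [0, 0, -0.684]], grip=[1, 1, 1, 1, 1])

```text
clock: 13.9
eef_pos: [0.6991, 0.0136, 0.2109]
tcp_rot: [-2.319, -2.114, 0.006]
contact_force: [0.6, 0.8, 0.2]
opening: 0.0853
grasp_force: 0.0
```

Request:
servo_tool(dp=[[0, 0, 0], [0, 0, 0], [0, 0, 0]], angular=[[0, 0, 0], [0, 0, 0], [0, 0, 0]], grip=[1, 1, 1])

```text
clock: 14.2
eef_pos: [0.6989, 0.0156, 0.2137]
tcp_rot: [-2.314, -2.124, 0.001]
contact_force: [-0.1, 0.2, -0.2]
opening: 0.0854
grasp_force: 0.0
```

```bash
python3 - <<'E'
from h import *
look(dict(smoother_grip=.034,smoother_front=.003,smoother_back=.003,knife_grip=.01,knife_butt=.01,knife_tip=.0015,smoother=0,pan=0),dict(smoother=.005,knife=.005))
E
```

```text
clk 14.20 tcp [0.6989 0.0156 0.2137] z [-0.001  0.    -1.   ] yaw y-axis deg -4.9 q [0.01 0.52 1.25 0.   1.37 0.09] F [-0.1  0.2 -0.2] open 0.0854 gf 0.0
smoother_grip 0.83 [316. 176.] [0.702  0.0178 0.034 ]
smoother_front 0.93 [313. 110.] [0.7047 0.0898 0.003 ]
smoother_back 0.74 [314. 231.] [ 0.6928 -0.0579  0.003 ]
knife_grip 0.92 [213. 235.] [ 0.5615 -0.0515  0.01  ]
knife_tip 0.89 [205. 144.] [0.5687 0.064  0.0015]
smoother 0.84 [313. 169.] [0.6988 0.0205 0.    ]
smoother (0.91, array([701.,  17.]), array([150.,  76.]), 'long-axis deg', 84.3)
knife (0.55, array([566.,  -8.]), array([146.,  28.]), 'long-axis deg', 83.5)
```

Request:
servo_tool(dp=[[0.001, 0.001, -0.05], [0.001, 0.001, -0.1], [0.001, 0.001, -0.15], [0.001, 0.001, -0.18], [0.001, 0.001, -0.195]], angular=[[0, 0, 0], [0, 0, 0], [0, 0, 0], [0, 0, 0], [0, 0, 0]], grip=[1, 1, 1, 1, 1])

```text
clock: 15.25
eef_pos: [0.6984, 0.0157, 0.0154]
tcp_rot: [-2.313, -2.12, 0.007]
contact_force: [1.0, -0.6, -0.4]
opening: 0.0855
grasp_force: 0.0
```

Request:
servo_tool(dp=[[0, 0, -0.008], [0, 0, -0.016], [0, 0, -0.016], [0, 0, -0.016], [0, 0, -0.016]], angular=[[0, 0, 0], [0, 0, 0], [0, 0, 0], [0, 0, 0], [0, 0, 0]], grip=[1, 1, 0, -0.5, -1], force=40)

```text
clock: 15.75
eef_pos: [0.7015, 0.0158, 0.0047]
tcp_rot: [2.315, 2.121, 0.003]
contact_force: [0.3, -0.4, -0.2]
opening: 0.0441
grasp_force: 0.0
```

Request:
servo_tool(dp=[[0, 0, 0], [0, 0, 0], [0, 0, 0]], angular=[[0, 0, 0], [0, 0, 0], [0, 0, 0]], grip=[-1, -1, -1])

```text
clock: 16.05
eef_pos: [0.701, 0.0158, 0.0042]
tcp_rot: [2.315, 2.122, 0.002]
contact_force: [-0.7, -0.6, 5.1]
opening: 0.0213
grasp_force: 42.1
```

Request:
servo_tool(dp=[[0, 0, 0.02], [0, 0, 0.06], [0, 0, 0.11], [0, 0, 0.16], [0, 0, 0.2]], angular=[[0, 0, 0], [0, 0, 0], [0, 0, 0], [0, 0, 0], [0, 0, 0]], grip=[-1, -1, -1, -1, -1])

```text
clock: 16.55
eef_pos: [0.7008, 0.0158, 0.2059]
tcp_rot: [2.315, 2.122, 0.002]
contact_force: [0.1, -0.3, -0.4]
opening: 0.0211
grasp_force: 41.2
```

```bash
python3 - <<'E'
from h import *
tool()
for c in("scene","side"):
    im=get_image(c); cv2.imwrite(f"pics/{c}2.png",im)
    for k,z in(("pan",.065),("pan",0)): print(c,rect(c,k,z))
    for r in landmark_of(c,"pan")[:1]: print(r["score"],onplane(c,r["position"],0))
a=cv2.imread("pics/scene2.png")[120:260,200:330];b=cv2.imread("pics/side2.png")[200:300,210:360]
f=lambda i:cv2.resize(i,(390,420 if i is a else 260),interpolation=cv2.INTER_CUBIC)
A,B=f(a),f(b);print(a.shape,b.shape)
o=np.zeros((420,790,3),np.uint8);o[:,:390]=A;o[:260,400:]=B
cv2.imwrite("pics/pan.png",o)
E
```

```text
clk 16.55 tcp [0.7008 0.0158 0.2059] z [ 0.002 -0.    -1.   ] yaw y-axis deg -5.0 q [ 0.01  0.53  1.26 -0.    1.35  0.09] F [ 0.1 -0.3 -0.4] open 0.0211 gf 41.2
scene (0.64, array([ 498., -281.]), array([183., 310.]), 'long-axis deg', -4.4)
scene (0.64, array([ 455., -270.]), array([194., 327.]), 'long-axis deg', -4.4)
0.64 [ 0.48574654 -0.27236594  0.        ]
side (0.94, array([ 480., -307.]), array([242., 279.]), 'long-axis deg', -4.9)
side (0.94, array([ 476., -241.]), array([262., 303.]), 'long-axis deg', -4.9)
0.62 [ 0.47252311 -0.54033004  0.        ]
(140, 130, 3) (100, 150, 3)
```

View pics/pan.png

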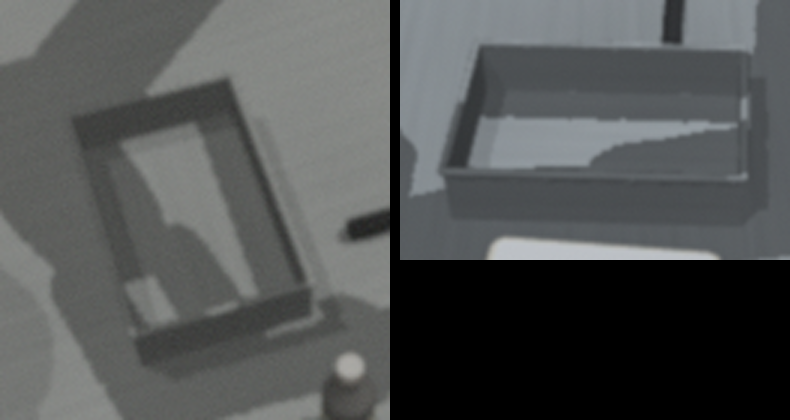

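Rim corners in scene crop at (73,118),(229,79),(311,289),(138,336); in side crop at (480,46),(750,50),(748,178),(443,172).

```bash
python3 - <<'E'
from h import *
S=[(200+x/3,120+y/3) for x,y in((73,118),(229,79),(311,289),(138,336))]
D=[(210+(x-400)/2.6,200+y/2.6) for x,y in((480,46),(750,50),(748,178),(443,172))]
for c,P in(("scene",S),("side",D)):
    Q=np.array([onplane(c,p,.065)[:2] for p in P]); print(c,Q.round(3).tolist(),Q.mean(0).round(4))
    r=cv2.minAreaRect((Q*1000).astype(np.float32)); print(r,[round(float(np.linalg.norm(Q[i]-Q[i-1])),3) for i in range(4)])
E
```

```text
scene [[0.349, -0.351], [0.365, -0.185], [0.633, -0.207], [0.616, -0.375]] [ 0.4905 -0.2796]
((490.9554138183594, -279.106201171875), (168.82713317871094, 269.85589599609375), 84.88760375976562) [0.268, 0.167, 0.269, 0.169]
side [[0.359, -0.19], [0.63, -0.209], [0.614, -0.381], [0.343, -0.361]] [ 0.4863 -0.2853]
((486.3350830078125, -285.0692443847656), (172.6398468017578, 275.3731384277344), 85.72987365722656) [0.172, 0.272, 0.173, 0.272]
```

Pan: centre (0.488,-0.282), x axis at -4.7°, sizes agree. Carry the smoother to the pan's -y half, turned -90°.

Request:
servo_tool(dp=[[-0.018, -0.028, 0], [-0.036, -0.056, 0], [-0.054, -0.085, 0], [-0.072, -0.113, 0]], angular=[[0, 0, -0.131], [0, 0, -0.262], [0, 0, -0.393], [0, 0, -0.524]], grip=[-1, -1, -1, -1])

```text
clock: 17.35
eef_pos: [0.6271, -0.0981, 0.2013]
tcp_rot: [-2.789, -1.443, 0.004]
contact_force: [-0.2, 0.1, 0.2]
opening: 0.0215
grasp_force: 41.2
```

Request:
servo_tool(dp=[[-0.018, -0.028, 0], [-0.036, -0.056, 0], [-0.054, -0.085, 0], [-0.072, -0.113, 0]], angular=[[0, 0, -0.131], [0, 0, -0.262], [0, 0, -0.393], [0, 0, -0.524]], grip=[-1, -1, -1, -1])

```text
clock: 17.75
eef_pos: [0.5551, -0.2111, 0.2016]
tcp_rot: [-3.068, -0.671, 0.004]
contact_force: [1.0, -0.2, -1.4]
opening: 0.0214
grasp_force: 41.2
```

Request:
servo_tool(dp=[[-0.018, -0.028, 0], [-0.036, -0.056, 0], [-0.054, -0.085, 0], [-0.072, -0.112, 0], [-0.072, -0.112, 0]], angular=[[0, 0, -0.131], [0, 0, -0.262], [0, 0, -0.393], [0, 0, -0.524], [0, 0, -0.524]], grip=[-1, -1, -1, -1, -1])

```text
clock: 18.25
eef_pos: [0.4819, -0.3248, 0.2016]
tcp_rot: [-3.138, 0.147, 0.005]
contact_force: [0.1, 0.7, -1.0]
opening: 0.0215
grasp_force: 41.2
```

Request:
servo_tool(dp=[[0, 0, -0.03], [0, 0, -0.06], [0, 0, -0.09], [0, 0, -0.1], [0, 0, -0.1]], angular=[[0, 0, 0], [0, 0, 0], [0, 0, 0], [0, 0, 0], [0, 0, 0]], grip=[-1, -1, -1, -1, -1])

```text
clock: 18.75
eef_pos: [0.4837, -0.3211, 0.1011]
tcp_rot: [-3.136, 0.137, 0.006]
contact_force: [-1.2, 0.6, -0.4]
opening: 0.0216
grasp_force: 41.1
```

```bash
python3 - <<'E'
from h import *
look(dict(smoother_front=.11,smoother_back=.11))
E
```

```text
clk 18.75 tcp [ 0.4837 -0.3211  0.1011] z [-0.004  0.003 -1.   ] yaw y-axis deg -95.0 q [-0.61  0.43  1.72  0.    1.    1.05] F [-1.2  0.6 -0.4] open 0.0216 gf 41.1
```

Request:
servo_tool(dp=[[0, 0, -0.03], [0, 0, -0.06], [0, 0, -0.075], [0, 0, -0.084], [0, 0, -0.089]], angular=[[0, 0, 0], [0, 0, 0], [0, 0, 0], [0, 0, 0], [0, 0, 0]], grip=[-1, -1, -1, -1, -1])

```text
clock: 19.4
eef_pos: [0.4853, -0.3227, 0.0147]
tcp_rot: [3.138, -0.138, 0.002]
contact_force: [0.3, 0.3, -1.2]
opening: 0.0212
grasp_force: 41.1
```

Request:
servo_tool(dp=[[0, 0, -0.002], [0, 0, -0.004], [0, 0, -0.004], [0, 0, -0.004]], angular=[[0, 0, 0], [0, 0, 0], [0, 0, 0], [0, 0, 0]], grip=[-1, -1, -1, -1])

```text
clock: 19.8
eef_pos: [0.4849, -0.3225, 0.0107]
tcp_rot: [3.138, -0.139, 0.001]
contact_force: [-0.1, -0.1, -1.1]
opening: 0.0218
grasp_force: 41.1
```

Release (about 2 mm above the floor), rise.

Request:
servo_tool(dp=[[0, 0, 0], [0, 0, 0], [0, 0, 0], [0, 0, 0], [0, 0, 0]], angular=[[0, 0, 0], [0, 0, 0], [0, 0, 0], [0, 0, 0], [0, 0, 0]], grip=[-0.4, -0.3, -0.2, -0.2, -0.2])

```text
clock: 20.3
eef_pos: [0.4846, -0.3223, 0.0102]
tcp_rot: [3.138, -0.139, 0.0]
contact_force: [0.1, -0.1, -0.3]
opening: 0.0338
grasp_force: 0.0
```

Request:
servo_tool(dp=[[0, 0, 0.02], [0, 0, 0.06], [0, 0, 0.11], [0, 0, 0.16], [0, 0, 0.2]], angular=[[0, 0, 0], [0, 0, 0], [0, 0, 0], [0, 0, 0], [0, 0, 0]], grip=[-0.2, -0.2, -0.2, 0.3, 1])

```text
clock: 20.8
eef_pos: [0.4849, -0.3225, 0.2134]
tcp_rot: [3.137, -0.138, 0.004]
contact_force: [1.2, 0.5, 0.8]
opening: 0.0621
grasp_force: 0.0
```

```bash
python3 - <<'E'
from h import *
look(dict(smoother_grip=.038,smoother_front=.007,smoother_back=.007,knife_grip=.01,knife_butt=.01,knife_tip=.0015,pan=0),dict(smoother=.009,knife=.005,pan=.065))
E
```

```text
clk 20.80 tcp [ 0.4849 -0.3225  0.2134] z [ 0.002 -0.002 -1.   ] yaw y-axis deg -95.1 q [-0.61  0.33  1.56 -0.    1.24  1.05] F [1.2 0.5 0.8] open 0.0621 gf 0.0
smoother_grip 0.96 [314. 179.] [ 0.4882 -0.3224  0.038 ]
smoother_front 0.63 [314. 108.] [ 0.5646 -0.329   0.007 ]
smoother_back 0.92 [314. 230.] [ 0.4159 -0.3162  0.007 ]
knife_grip 0.82 [112. 139.] [ 0.5652 -0.0584  0.01  ]
knife_butt 0.55 [158. 135.] [ 0.5582 -0.1329  0.01  ]
knife_tip 0.92 [ 58. 149.] [0.5701 0.0649 0.0015]
pan 0.64 [279. 175.] [ 0.4884 -0.2801  0.    ]
smoother (0.81, array([ 487., -323.]), array([ 75., 150.]), 'long-axis deg', -6.1)
knife (0.57, array([562., -37.]), array([196.,  28.]), 'long-axis deg', 83.9)
pan (0.57, array([ 485., -281.]), array([184., 278.]), 'long-axis deg', -4.7)
```

Smoother inside (centre (0.487,-0.323), parallel to the pan). Now the knife at grip point (0.562,-0.058), axis 86.4°.

Request:
servo_tool(dp=[[0.006, 0.022, 0], [0.013, 0.044, 0], [0.019, 0.066, 0], [0.026, 0.088, 0]], angular=[[0, 0, 0.133], [0, 0, 0.266], [0, 0, 0.399], [0, 0, 0.532]], grip=[1, 1, 1, 1])

```text
clock: 21.75
eef_pos: [0.5105, -0.2334, 0.2095]
tcp_rot: [-3.062, -0.699, 0.001]
contact_force: [0.3, 0.1, -0.1]
opening: 0.0853
grasp_force: 0.0
```

Request:
servo_tool(dp=[[0.006, 0.022, 0], [0.013, 0.044, 0], [0.019, 0.066, -0.01], [0.026, 0.088, -0.02]], angular=[[0, 0, 0.133], [0, 0, 0.266], [0, 0, 0.399], [0, 0, 0.532]], grip=[1, 1, 1, 1])

```text
clock: 22.15
eef_pos: [0.5367, -0.1454, 0.1897]
tcp_rot: [2.771, 1.48, 0.0]
contact_force: [0.9, -0.5, -0.7]
opening: 0.0855
grasp_force: 0.0
```

Request:
servo_tool(dp=[[0.006, 0.022, -0.015], [0.013, 0.044, -0.03], [0.019, 0.066, -0.045], [0.025, 0.088, -0.06], [0.025, 0.088, -0.06]], angular=[[0, 0, 0.133], [0, 0, 0.266], [0, 0, 0.399], [0, 0, 0.532], [0, 0, 0.532]], grip=[1, 1, 1, 1, 1])

```text
clock: 22.65
eef_pos: [0.5604, -0.0559, 0.1275]
tcp_rot: [-2.283, -2.152, 0.004]
contact_force: [-0.5, -1.0, 0.0]
opening: 0.0852
grasp_force: 0.0
```

Request:
servo_tool(dp=[[0, 0, 0], [0, 0, 0]], angular=[[0, 0, 0], [0, 0, 0]], grip=[1, 1])

```text
clock: 22.85
eef_pos: [0.5618, -0.059, 0.1306]
tcp_rot: [2.291, 2.148, 0.0]
contact_force: [-0.5, 0.3, 0.6]
opening: 0.0851
grasp_force: 0.0
```

```bash
python3 - <<'E'
from h import *
look(dict(knife=0,knife_grip=.01,knife_butt=.01,knife_tip=.0015),dict(knife=.005))
E
```

```text
clk 22.85 tcp [ 0.5618 -0.059   0.1306] z [ 0.001 -0.001 -1.   ] yaw y-axis deg -3.7 q [-0.12  0.38  1.72 -0.    1.04 -0.06] F [-0.5  0.3  0.6] open 0.0851 gf 0.0
knife 0.69 [313. 165.] [ 0.5635 -0.0357  0.    ]
knife_grip 0.8 [311. 188.] [ 0.5605 -0.0544  0.01  ]
knife_butt 0.82 [310. 264.] [ 0.5539 -0.1322  0.01  ]
knife_tip 0.6 [317.  57.] [0.5728 0.0634 0.0015]
knife (0.83, array([564., -38.]), array([203.,  26.]), 'long-axis deg', 86.0)
```

Request:
servo_tool(dp=[[0, 0, -0.05], [0, 0, -0.1], [0, 0, -0.125], [0, 0, -0.135], [0, 0, -0.142]], angular=[[0, 0, 0], [0, 0, 0], [0, 0, 0], [0, 0, 0], [0, 0, 0]], grip=[1, 1, 1, 1, 0.5], force=40)

```text
clock: 23.65
eef_pos: [0.5619, -0.0584, -0.0121]
tcp_rot: [2.291, 2.15, 0.0]
contact_force: [0.7, 0.0, 0.9]
opening: 0.0733
grasp_force: 0.0
```

Request:
servo_tool(dp=[[0, 0, 0], [0, 0, 0], [0, 0, 0], [0, 0, 0], [0, 0, 0]], angular=[[0, 0, 0], [0, 0, 0], [0, 0, 0], [0, 0, 0], [0, 0, 0]], grip=[0, -0.5, -1, -1, -1])

```text
clock: 24.15
eef_pos: [0.5625, -0.0584, -0.01]
tcp_rot: [2.289, 2.149, 0.003]
contact_force: [-1.3, -0.9, 6.8]
opening: 0.0212
grasp_force: 41.7
```

Request:
servo_tool(dp=[[0, 0, 0.02], [0, 0, 0.06], [0, 0, 0.11], [0, 0, 0.15], [0, 0, 0.16]], angular=[[0, 0, 0], [0, 0, 0], [0, 0, 0], [0, 0, 0], [0, 0, 0]], grip=[-1, -1, -1, -1, -1])

```text
clock: 24.65
eef_pos: [0.5645, -0.0586, 0.1542]
tcp_rot: [2.284, 2.144, 0.011]
contact_force: [0.7, -0.2, -1.0]
opening: 0.0211
grasp_force: 39.4
```

Request:
servo_tool(dp=[[-0.008, -0.015, 0], [-0.016, -0.03, 0], [-0.023, -0.045, 0], [-0.031, -0.06, 0]], angular=[[0, 0, -0.132], [0, 0, -0.264], [0, 0, -0.396], [0, 0, -0.528]], grip=[-1, -1, -1, -1])

```text
clock: 25.05
eef_pos: [0.5297, -0.1186, 0.1477]
tcp_rot: [-2.776, -1.471, 0.001]
contact_force: [0.0, -0.4, -1.1]
opening: 0.0211
grasp_force: 39.4
```

Request:
servo_tool(dp=[[-0.008, -0.015, 0], [-0.016, -0.03, 0], [-0.023, -0.045, 0], [-0.031, -0.06, 0]], angular=[[0, 0, -0.132], [0, 0, -0.264], [0, 0, -0.396], [0, 0, -0.528]], grip=[-1, -1, -1, -1])

```text
clock: 25.45
eef_pos: [0.4987, -0.1786, 0.1476]
tcp_rot: [-3.063, -0.695, 0.001]
contact_force: [-0.3, -0.4, -0.1]
opening: 0.0215
grasp_force: 39.4
```

Request:
servo_tool(dp=[[-0.008, -0.015, 0], [-0.016, -0.03, 0], [-0.023, -0.045, 0], [-0.031, -0.06, 0], [-0.031, -0.06, 0]], angular=[[0, 0, -0.132], [0, 0, -0.264], [0, 0, -0.396], [0, 0, -0.528], [0, 0, -0.528]], grip=[-1, -1, -1, -1, -1])

```text
clock: 25.95
eef_pos: [0.4673, -0.2393, 0.1477]
tcp_rot: [3.139, -0.124, -0.002]
contact_force: [-0.4, 0.2, 0.3]
opening: 0.0215
grasp_force: 39.4
```

Request:
servo_tool(dp=[[0, 0, -0.03], [0, 0, -0.06], [0, 0, -0.06], [0, 0, -0.06]], angular=[[0, 0, 0], [0, 0, 0], [0, 0, 0], [0, 0, 0]], grip=[-1, -1, -1, -1])

```text
clock: 26.35
eef_pos: [0.4686, -0.2377, 0.0882]
tcp_rot: [-3.139, 0.117, 0.001]
contact_force: [-0.7, -0.2, 0.0]
opening: 0.021
grasp_force: 39.4
```

```bash
python3 - <<'E'
from h import *
look(dict(knife_tip=.1,knife_butt=.11,pan=0,smoother_grip=.038))
E
```

```text
clk 26.35 tcp [ 0.4686 -0.2377  0.0882] z [-0.001  0.001 -1.   ] yaw y-axis deg -94.3 q [-0.49  0.37  1.87  0.    0.91  1.15] F [-0.7 -0.2  0. ] open 0.021 gf 39.4
knife_tip 0.91 [313.   4.] [ 0.5939 -0.2464  0.1   ]
knife_butt 0.29 [424.  81.] [ 0.5551 -0.2913  0.11  ]
pan 0.94 [369. 181.] [ 0.4853 -0.2824  0.    ]
smoother_grip 0.73 [435. 184.] [ 0.4893 -0.3249  0.038 ]
```

Request:
servo_tool(dp=[[-0.001, -0.006, -0.01], [-0.001, -0.006, -0.04], [-0.001, -0.006, -0.06], [-0.001, -0.006, -0.075], [-0.001, -0.006, -0.083]], angular=[[0, 0, 0], [0, 0, 0], [0, 0, 0], [0, 0, 0], [0, 0, 0]], grip=[-1, -1, -1, -1, -1])

```text
clock: 27.1
eef_pos: [0.4667, -0.2442, 0.0036]
tcp_rot: [-3.138, 0.12, 0.003]
contact_force: [-0.5, -0.2, 0.0]
opening: 0.0212
grasp_force: 39.4
```

Request:
servo_tool(dp=[[0, 0, -0.003], [0, 0, -0.006], [0, 0, -0.009], [0, 0, -0.009]], angular=[[0, 0, 0], [0, 0, 0], [0, 0, 0], [0, 0, 0]], grip=[-1, -1, -1, -1])

```text
clock: 27.5
eef_pos: [0.4677, -0.2443, -0.0037]
tcp_rot: [3.139, -0.12, 0.001]
contact_force: [-0.9, 1.5, -1.3]
opening: 0.0211
grasp_force: 39.4
```

Request:
servo_tool(dp=[[0, 0, 0], [0, 0, 0], [0, 0, 0], [0, 0, 0], [0, 0, 0]], angular=[[0, 0, 0], [0, 0, 0], [0, 0, 0], [0, 0, 0], [0, 0, 0]], grip=[-0.4, -0.3, -0.2, -0.2, -0.2])

```text
clock: 28.0
eef_pos: [0.4689, -0.2458, -0.0026]
tcp_rot: [3.136, -0.12, 0.006]
contact_force: [-0.3, -6.5, 4.6]
opening: 0.0342
grasp_force: 0.0
```

Request:
servo_tool(dp=[[0, 0, 0.02], [0, 0, 0.06], [0, 0, 0.11], [0, 0, 0.16], [0, 0, 0.2]], angular=[[0, 0, 0], [0, 0, 0], [0, 0, 0], [0, 0, 0], [0, 0, 0]], grip=[-0.2, -0.2, -0.2, -0.2, 0])

```text
clock: 28.5
eef_pos: [0.4678, -0.2439, 0.1994]
tcp_rot: [3.139, -0.12, 0.004]
contact_force: [1.1, -0.4, -0.1]
opening: 0.0426
grasp_force: 0.0
```

Request:
servo_tool(dp=[[0, 0, 0.04], [0, 0, 0.07], [0, 0, 0.07], [0, 0, 0.07]], angular=[[0, 0, 0], [0, 0, 0], [0, 0, 0], [0, 0, 0]], grip=[0, 0, 0, 0])

```text
clock: 28.9
eef_pos: [0.4674, -0.2438, 0.2665]
tcp_rot: [3.139, -0.119, 0.001]
contact_force: [-0.3, 0.3, -0.5]
opening: 0.0426
grasp_force: 0.0
```

```bash
python3 - <<'E'
from h import *
look(dict(knife_grip=.014,knife_tip=.006,knife_butt=.014,pan=0,smoother_front=.007,smoother_back=.007,smoother_grip=.038),dict(knife=.01,smoother=.009))
for c in("scene","side"):
    get_image(c)
    for k,z in dict(pin=.102,stand_seat=.102,knife_butt=.014,knife_tip=.006,cake=.11,bottle=0,jar=0).items():
        for r in landmark_of(c,k)[:1]: print(c,k,round(r["score"],2),onplane(c,r["position"],z).round(3))
    print(rect(c,"pin",.102))
E
```

```text
clk 28.90 tcp [ 0.4674 -0.2438  0.2665] z [ 0.001 -0.    -1.   ] yaw y-axis deg -94.4 q [-0.5   0.22  1.59  0.    1.33  1.14] F [-0.3  0.3 -0.5] open 0.0426 gf 0.0
knife_grip 0.94 [311. 163.] [ 0.4756 -0.2392  0.014 ]
knife_tip 0.56 [313.  76.] [ 0.5897 -0.2515  0.006 ]
knife_butt 0.75 [314. 217.] [ 0.3991 -0.2382  0.014 ]
pan 0.96 [338. 150.] [ 0.4878 -0.2765  0.    ]
smoother_front 0.94 [370.  94.] [ 0.5622 -0.3241  0.007 ]
smoother_grip 0.93 [375. 150.] [ 0.4906 -0.3206  0.038 ]
knife (0.85, array([ 491., -245.]), array([ 27., 201.]), 'long-axis deg', -4.5)
smoother (0.69, array([ 487., -320.]), array([ 78., 150.]), 'long-axis deg', -7.1)
scene pin 0.69 [0.491 0.276 0.102]
scene stand_seat 0.92 [0.491 0.284 0.102]
scene knife_butt 0.85 [ 0.39  -0.238  0.014]
scene knife_tip 0.83 [ 0.584 -0.259  0.006]
scene cake 0.27 [0.5   0.274 0.11 ]
scene jar 0.57 [ 0.39  -0.231  0.   ]
(0.84, array([486., 283.]), array([ 36., 210.]), 'long-axis deg', -16.9)
side pin 0.74 [ 0.485 -0.345  0.102]
side stand_seat 0.7 [0.496 0.115 0.102]
side knife_butt 0.58 [ 0.394 -0.236  0.014]
side knife_tip 0.79 [ 0.592 -0.266  0.006]
side cake 0.62 [ 0.479 -0.606  0.11 ]
side bottle 0.71 [ 0.754 -0.233  0.   ]
side jar 0.57 [0.745 0.198 0.   ]
(0.82, array([521., 265.]), array([ 57., 124.]), 'long-axis deg', -14.2)
```

Everything measures in place: knife 201 mm long flat inside the pan, smoother beside it, pin aligned on the stand, arm clear. Handing in.

```bash
python3 -c "
from workcell import *
print(sign_off())"
```

```text
the job is handed in; nothing more can be done
None
```

I handed the job in at about 29 s. By my final camera measurements, the pin lies level in both notches with its rings outside the uprights, and the smoother and knife lie flat inside the pan. The cake and bottle read within 6 mm of where they began. The jar's last reading, a low-confidence one, was about 30 mm from its first, although the arm never went near it. No verdict came back at hand-in.

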